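# Seat the inspection stage top on its kinematic base

## Task

Lift the T-shaped stage top by its black handle off the black rubber parking pad and settle it gently on the kinematic base, its three ball feet fully home in the cone, the groove and on the flat, so that it sits level and does not rock, and leave it there. Never press or drop it hard on the base (stay under 25 N), and leave the other things on the bench where they are.

Things in the scene. Friction and masses are not known exactly. Their poses are not given: they have to be found in the camera images.
- stage_grip (a point): Centre of the stage top's black handle bar, half-way up. The bar lies along this point's x: 80 long, 16 wide (y), 16 high, 20 mm clear above the plate on two posts 64 mm apart. z is up. Its top is 62 mm and the plate's upper face 26 mm above the ball undersides; this point 54 mm.
- stage: Loose stage top, 0.4 to 0.6 kg: T-shaped aluminium plate 8 mm thick on three polished steel ball feet. Origin 54 mm straight below stage_grip, level with the undersides of the balls; same axes. Head of the T: 146 mm along x, 46 mm deep, centred at y = -26 mm; its stem, 50 mm wide, runs to y = +73 mm. It starts standing on a black rubber pad.
- cone_foot (a point): Centre of the ball foot (16 mm diameter) that belongs in the cone: x, y = (-50, -28) mm in the stage top's frame, under one end of the T's head.
- groove_foot (a point): Centre of the ball foot (16 mm) that belongs in the groove: (+50, -28) mm in the stage top's frame, under the other end of the T's head.
- flat_foot (a point): Centre of the ball foot (16 mm) that belongs on the flat: (0, +56) mm in the stage top's frame, under the stem of the T.
- base: Fixed kinematic base on the bench; origin: centre of the underside of its round foot (210 mm diameter), z up. On the foot a two-way adjuster carries a T-shaped plate with three steel seats. It stands clamped within 8 mm of mid-travel in x and, independently, in y: the seats are shifted together, not turned. The shift is not measured: see or feel it. It does not move under load.
- base_mid (a point): Over the middle of the base, axes as the base, 54.5 mm above the bench: the level of the undersides of seated balls. Seats at mid-travel of the adjuster, in this frame: cone (-50, -28) mm in a 44 mm round puck; groove (+50, -28) mm in a block 52 (x) by 42 mm, running along x; flat (0, +56) mm, a 50 mm disc with its face at this level.
- base_land (a point): Over the middle of the base, 3.5 mm above base_mid: level of the flat land round cone and groove. These are 90-degree hollows 13.6 mm wide at the mouth; a ball on the land stands 3.5 mm above home. A slope pushes a ball towards home, but friction (0.35 to 0.5) can leave the stage top hung up if let go off-centre. It seats with its x and y along the base's.
- tweezers: steel tweezers, 120 mm long, lying flat; a bystander. Leave alone. Origin: centre of its underside.
- driver: small screwdriver with grey handle, 150 mm, lying; a bystander. Leave alone. Origin: centre of its underside.
- jar: clear sample jar, 36 mm across, 45 mm high; a bystander. Leave alone. Origin: centre of its underside.
- chip_tray: low black compartment tray, 100 x 130 x 20 mm; a bystander. Leave alone. Origin: centre of its underside.
- wash_bottle: white bottle with blue cap, 64 mm across, 150 mm high; a bystander. Leave alone. Origin: centre of its underside.
- lens_ring: dark steel ring, 50 mm outside, 14 mm high; a bystander. Leave alone. Origin: centre of its underside.
- gauge_block: plain steel block, 30 x 60 x 20 mm; a bystander. Leave alone. Origin: centre of its underside.
Things that resemble listed ones, but are neither listed nor needed, are in the scene too. What is shaped like the base but red is not meant.

How it is judged:
At the end, for the whole second after the job is handed in: The stage top stands on the base at its seated height within 1.5 mm (measured at its origin, under the handle), level within 0.015 rad (0.9 degrees), within 15 mm of the middle of the base (the shift of the seats is at most 11.5 mm), released and at rest (z of stage in the frame of base_mid between -0.0015 and 0.0015 m and horizontal distance between stage and base_mid below 0.015 m and angle between stage's own z axis and vertical below 0.015 rad and linear speed of stage below 0.01 m/s); the robot touches nothing.
It fails at once if the stage top is pressed, knocked or dropped on the base with more than 25 N (contact force between stage and base above 25 N).
It fails at once if a bystander is moved by more than 20 mm (distance of any of tweezers, driver, jar, chip_tray, wash_bottle, lens_ring, gauge_block from where it was at the start of the episode above 0.02 m).
It also fails if it takes over 72 s, if anything falls off the work surface, if the arm or the gripper's body presses on something with over 40 N, if the wrist force passes 120 N, or if a joint passes its speed limit or range.

## Robot

A 7-joint arm with a two-finger parallel gripper is mounted at the origin on the work surface. World frame = base frame: x ahead of the robot, y to its left, z up, the work surface at z = 0. Lengths are in m, angles in rad, forces in N, time in s.
With the tool pointing down it reaches from about 0.4 to 0.85 m from the base axis. Payload 4.5 kg.
Tool frame: the origin (TCP) lies on the mounting face of the last link; the fingertips stand 166 mm ahead of it and the grasp point (between the pads) lies 147 mm ahead of it; y points along the fingers, z is the direction in which the jaws open and shut, and the axes are right-handed (so a half turn about y gives the same grasp; the last joint's range is limited). The gripper opens to 88 mm and grips with 3 to 60 N. Pads are 18 mm wide; open, the fingers measure 123 mm over their backs; the gripper's body (75 mm by 187 mm) begins 45 mm behind the grasp point.
Start: joints at [1.367, 0.689, -0.195, 1.565, 0.157, 0.902, -0.215], TCP at [0.147, -0.607, 0.405] pointing down, gripper open.
Joint ranges: [-3.01, 3.01], [-0.46, 2.08], [-1.47, 1.51], [0.13, 2.56], [-1, 4.14], [0.04, 2.09], [-2.66, 2.66]. Speed limits (rad/s): [2.57, 2.57, 3.14, 3.14, 3.14, 3.14, 3.14].

## Interface

Orientations are given as a unit quaternion [x, y, z, w].
In Python, from plant import r gives the robot as it stands.
- The arm moves only by the tool arm_command, never from a script. Its argument "deltas" is a list of rows, each an object of numbers: "dx", "dy", "dz": the shift along the tool's x, y, z each as a share of 1000 mm, from -1 to 1; "wx", "wy", "wz": the turn, a rotation vector about the tool's x, y, z each as a share of 45 degrees, from -1 to 1. In form: [{"dx": .., "dy": .., "dz": .., "wx": .., "wy": .., "wz": ..}, ...]. A call has exactly 5 rows; each row is the pose to reach, as a shift and turn from the pose commanded when the call began, along the tool's axes at that moment; what a row does not reach only later rows make up. A row lasts 1/10 s, in which the tool goes at most 50 mm and 8.59 degrees, less where a joint would pass 70% of its speed; a pose out of reach is approached as far as the arm can. A call with a number of a shift or a turn outside -1 to 1 is refused whole. A call with a gripper value outside its range is refused whole. "claw" is the opening, from -1 (shut) to 1 (fully open), set as the call begins (left out, the last holds). The fingers move at their own pace and stop on an object; "grip_force" is the grip in N (left out, the last holds). Time passes only in rows, so rows that repeat a pose let the fingers close, or fill a call up. It gives the time, the measured TCP pose, the force and the opening at its end, in the units of the state.
- r.get_state(): the state, without advancing time (a new reading comes with each control period).
- r.snapshot(name): name is "scene" or "top"; returns the picture (420x560x3 uint8, red, green, blue); there is no depth.
- r.get_calibration(name): a dict with "vertical_fov" (degrees; the focal length in pixels is half the picture's height over the tangent of half this angle, whatever the lens; pixels are square), "cx", "cy" (the principal point, pixels), "R" (3x3) and "t" (3): a world point X has camera coordinates R X + t. Camera axes: x right, y down, z forward; pixel columns grow to the right and rows downward; lengths in m; the calibration is good to about 2 mm. A picture is of the moment at which its call begins. get_calibration takes no time and is no camera call.
- r.finish_job(): hands the job in, once; it reports no verdict.
The state is a dict: "clock": time; "q": joint angles; "qd": joint speeds; "joint_torque": joint torques, N m; "tool_pos": TCP position; "eef_rot": TCP orientation; "contact_force": force on the tool from outside, world axes, zero at the start; "moment": the same for the moment, N m; "opening": opening from 0.0 (shut) to 1.0 (fully open).
Only numpy, scipy, OpenCV 4.12 (cv2) and the standard library are available. Lean on these libraries where they do the work, as an engineer would, in place of code of your own. Each camera call takes 0.05 s, during which the arm holds its last target.

## Working session

There is one attempt and no reset: what is moved stays moved. The work goes in short steps, Python scripts to look and compute and a tool call to move; the robot and the scene stay as the last step left them, time stands still between calls to the robot, and variables do not carry over. Pictures are saved under pics/ and viewed, and the job is handed in when it is done.

Besides the shell and the picture viewer there is one more tool, called as name(argument=value, ...) on one line, values as JSON. arm_command: Moves the arm, as the interface text tells. Shift numbers are shares of 1000 mm and turn numbers shares of 45 degrees, none past 1 either way. Its arguments: {"type":"object","properties":{"deltas":{"type":"array","items":{"type":"object","properties":{"dx":{"type":"number","minimum":-1,"maximum":1},"dy":{"type":"number","minimum":-1,"maximum":1},"dz":{"type":"number","minimum":-1,"maximum":1},"wx":{"type":"number","minimum":-1,"maximum":1},"wy":{"type":"number","minimum":-1,"maximum":1},"wz":{"type":"number","minimum":-1,"maximum":1}}}},"claw":{"type":"number"},"grip_force":{"type":"number"}},"required":["deltas"]}

```bash
mkdir -p pics; ls; python3 - <<'E'
from plant import r
import cv2,json
for n in("scene","top"):
    im=r.snapshot(n); cv2.imwrite(f"pics/{n}0.png",im[:,:,::-1]); 
    c=r.get_calibration(n); print(n,c)
print(r.get_state())
E
```

```text
pics
scene {'vertical_fov': 50.70434799453462, 'cx': 289.2856617180144, 'cy': 205.4046548081586, 'R': array([[ 0.81697412,  0.57666344, -0.00354588],
       [ 0.41883145, -0.59757366, -0.68372943],
       [-0.39640069,  0.55710412, -0.729727  ]]), 't': array([-0.40998532, -0.15017628,  1.36253913])}
top {'vertical_fov': 48.42518419861598, 'cx': 281.02526986133836, 'cy': 216.18121896951118, 'R': array([[-9.89157427e-04, -9.99878303e-01, -1.55692390e-02],
       [-9.99452417e-01,  1.50343366e-03, -3.30545964e-02],
       [ 3.30739811e-02,  1.55280174e-02, -9.99332273e-01]]), 't': array([0.02478262, 0.49952996, 1.22020482])}
{'clock': 0.1, 'q': array([ 1.36677916,  0.68988824, -0.19451567,  1.56624091,  0.1573244 ,
        0.90250487, -0.21510248]), 'qd': array([ 9.68933186e-04, -1.86860140e-03,  9.56908323e-04, -1.55664867e-03,
        1.36987697e-05,  2.00112910e-03, -2.09500746e-03]), 'joint_torque': array([-3.73748058e-03, -5.28492308e+01, -1.27186965e+00, -1.53834361e+01,
       -5.26108244e-02,  1.96240260e-03,  4.53949156e-05]), 'tool_pos': array([ 0.14714063, -0.60712756,  0.40399708]), 'eef_rot': array([-0.08403259,  0.70268024, -0.70153947,  0.08379363]), 'contact_force': array([-0.46440713, -0.03615964, -0.34602541]), 'moment': array([-0.01904157, -0.01757881,  0.02609711]), 'opening': 1.0020799603440453}
```

View pics/scene0.png

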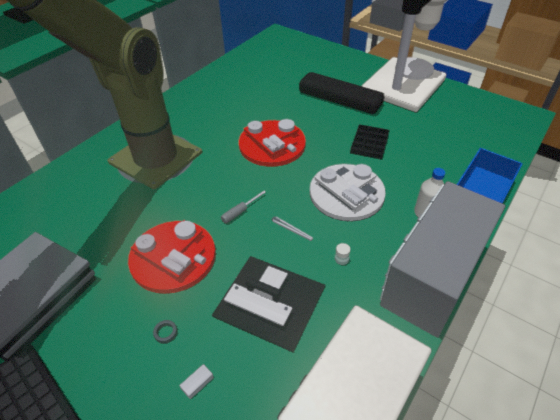

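View pics/top0.png

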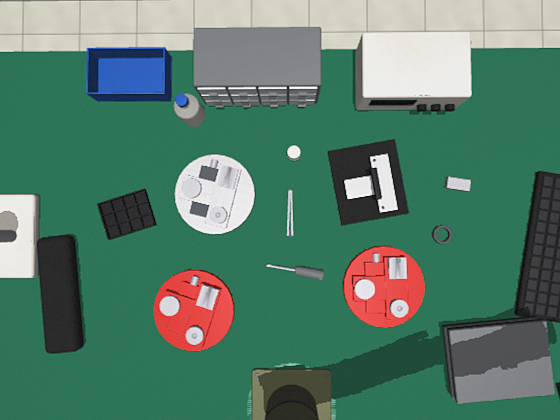

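```bash
python3 - <<'E'
import cv2,numpy as np
t=cv2.imread("pics/top0.png"); s=cv2.imread("pics/scene0.png")
a=cv2.resize(t[135:230,320:415],None,fx=6,fy=6,interpolation=cv2.INTER_CUBIC); cv2.imwrite("pics/c1.png",a)
a=cv2.resize(t[148:240,168:262],None,fx=6,fy=6,interpolation=cv2.INTER_CUBIC); cv2.imwrite("pics/c2.png",a)
a=cv2.resize(s[155:225,300:395],None,fx=8,fy=8,interpolation=cv2.INTER_CUBIC); cv2.imwrite("pics/c3.png",a)
a=cv2.resize(s[255:350,210:330],None,fx=6,fy=6,interpolation=cv2.INTER_CUBIC); cv2.imwrite("pics/c4.png",a)
E
```

```text
(no output)
```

View pics/c1.png

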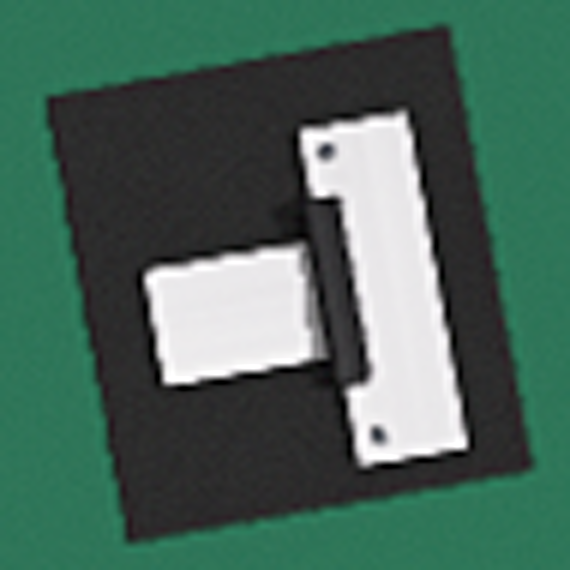

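View pics/c2.png

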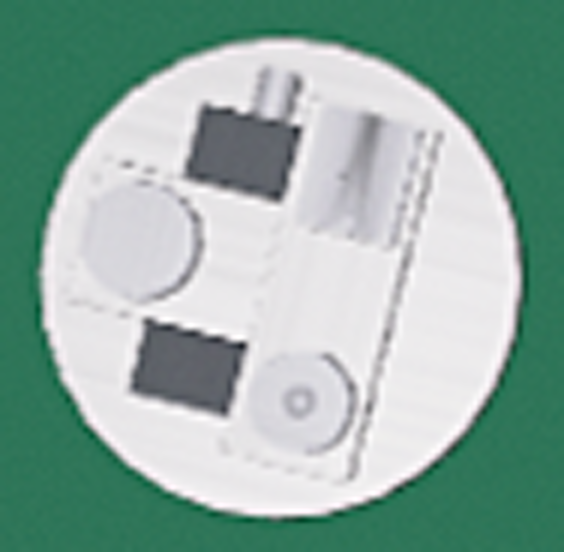

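View pics/c3.png

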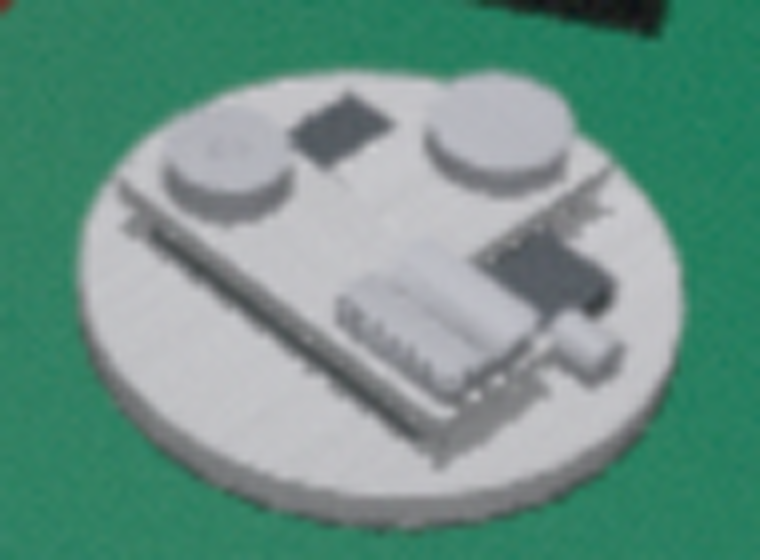

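View pics/c4.png

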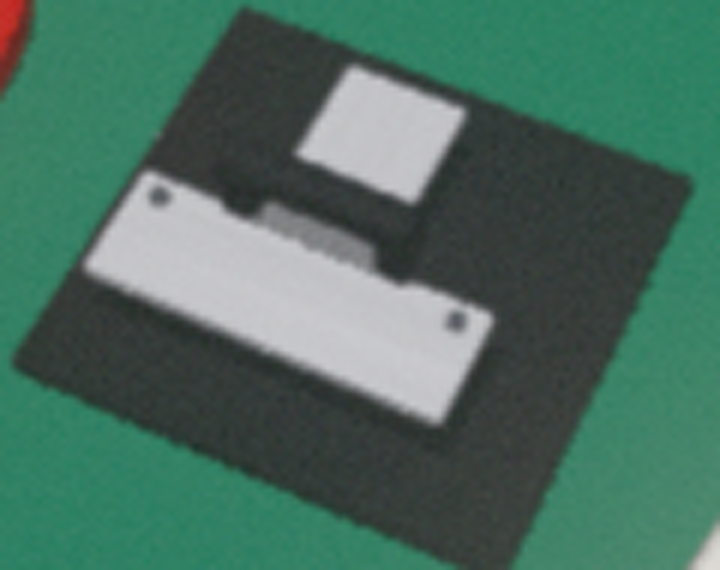

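Candidates: for the stage top only the white T on the black pad, top (370,182) / scene (262,300). For the base, the white round one at top (215,193) / scene (347,190); the look-alikes are red, at top (193,310) and (384,286). I choose the white one. The close crops confirm this: a T with a black bar across its neck, and a base with cone at top (218,215), groove (228,177) and flat (192,188). Next, measure poses.

```bash
cat > h.py <<'E'
import numpy as np,cv2
from scipy.optimize import least_squares
from scipy.ndimage import map_coordinates,gaussian_filter
from plant import r
CAL={n:r.get_calibration(n) for n in("scene","top")}
def proj(n,X):
    c=CAL[n]; f=210/np.tan(np.radians(c["vertical_fov"])/2)
    P=np.asarray(X)@c["R"].T+c["t"]; return np.c_[f*P[:,0]/P[:,2]+c["cx"],f*P[:,1]/P[:,2]+c["cy"]]
def pose(p,X): # p=x,y,z,yaw
    c,s=np.cos(p[3]),np.sin(p[3]); X=np.asarray(X,float)
    return np.c_[c*X[:,0]-s*X[:,1],s*X[:,0]+c*X[:,1],X[:,2]]+p[:3]
def cr(u,k,ox,oy): u=np.asarray(u,float); return (u+.5)/k-.5+[ox,oy]
STC=np.array([[73,-3],[73,-49],[-73,-49],[-73,-3],[-25,73],[25,73]])/1e3
ST=np.c_[STC,np.full(6,.026)]
def edge(img,P,N,w=3):
    # subpixel strongest gradient along normal N at P
    g=gaussian_filter(img.astype(float),.7); t=np.arange(-w,w+.01,.1)
    out=[]
    for p,n in zip(P,N):
        q=p+t[:,None]*n; v=map_coordinates(g,[q[:,1],q[:,0]],order=3)
        d=np.abs(np.gradient(v,t)); k=d.argmax(); m=d>.5*d[k]
        # contiguous
        a=k
        while a>0 and m[a-1]: a-=1
        b=k
        while b<len(t)-1 and m[b+1]: b+=1
        out.append(((t[a:b+1]*d[a:b+1]).sum()/d[a:b+1].sum(), d[k]))
    return np.array(out)
def fit_edges(segs,imgs,p0,free,iters=6,w=3,minc=12):
    """segs: list of (cam, pts Nx3 model, tangent-next pts Nx3)"""
    p=np.array(p0,float)
    for it in range(iters):
        D=[]
        for cam,A,B in segs:
            P=proj(cam,pose(p,A));Q=proj(cam,pose(p,B)); T=Q-P; T/=np.linalg.norm(T,axis=1)[:,None]; N=np.c_[-T[:,1],T[:,0]]
            e=edge(imgs[cam],P,N,w if it<3 else w*.6); D.append((cam,A,P+N*e[:,:1],N,e[:,1]>minc))
        def res(v):
            pp=p.copy(); pp[free]=v
            return np.concatenate([(((proj(c,pose(pp,A))-M)*N).sum(1)[ok]) for c,A,M,N,ok in D])
        s=least_squares(res,p[free],loss="soft_l1",f_scale=.3,x_scale=.01); p[free]=s.x
    rr=res(s.x); return p,np.sqrt(np.mean(rr**2)),np.median(abs(rr)),len(rr)
def segpts(a,b,n=12,m=.12):
    t=np.linspace(m,1-m,n)[:,None]; A=a+(b-a)*t; return A,A+(b-a)/np.linalg.norm(b-a)*1e-3
E
python3 - <<'E'
from h import *
t=cr([(301,128),(408,110),(468,449),(359,467),(145,268),(164,385)],6,320,135)
s=cr([(495,315),(443,425),(83,267),(150,170),(355,65),(467,108)],6,210,255)
f=lambda p:np.r_[(proj("top",pose(p,ST))-t).ravel(),(proj("scene",pose(p,ST))-s).ravel()]
S=least_squares(f,[.65,-.2,.005,.15]);print(S.x,np.round(S.fun.reshape(-1,2),2))
g=lambda cams:[(c,*segpts(ST[i],ST[j])) for c in cams for i,j in [(0,1),(1,2),(2,3),(4,5)]]
imgs={n:cv2.cvtColor(cv2.imread(f"pics/{n}0.png"),cv2.COLOR_BGR2GRAY) for n in("top","scene")}
print(fit_edges(g(["top"]),imgs,S.x,[0,1,3]))
print(fit_edges(g(["scene"]),imgs,S.x,[0,1,3]))
print(fit_edges(g(["top","scene"]),imgs,S.x,[0,1,2,3]))
# base
ft=cr([(300,402)],6,168,148);fs=cr([(230,147)],8,300,155)
X0=[]
h=lambda X:np.r_[(proj("top",X[None])-ft).ravel(),(proj("scene",X[None])-fs).ravel()]
S=least_squares(h,[.6,.1,.05]);print("cone",S.x,S.fun)
E
```

```text
[ 0.58106283 -0.21353826  0.00821794  0.1674503 ] [[ -0.36   0.13]
 [ -0.57   0.11]
 [ -0.58  -0.63]
 [ -0.12  -0.62]
 [  3.11  19.15]
 [ -3.4  -19.44]
 [ -0.05   0.43]
 [ -0.71  -0.46]
 [  0.04  -0.13]
 [ -0.54   0.08]
 [ -0.55   0.23]
 [ -0.04   0.71]]
(array([ 0.58024364, -0.21407804,  0.00821794,  0.17000139]), np.float64(0.19489460505156797), np.float64(0.14612877715906153), 48)
(array([ 0.580964  , -0.21400263,  0.00821794,  0.17506965]), np.float64(0.3180385872760798), np.float64(0.2532080012314878), 48)
(array([ 0.58061219, -0.21402636,  0.00805942,  0.17207833]), np.float64(0.2861166012460869), np.float64(0.2592875376458652), 96)
cone [0.50279381 0.18432245 0.05823535] [-0.16345545 -0.23466827 -0.31076972  0.02416015]
```

```bash
cat >> h.py <<'E'
def circ(cx,cy,R,z,n=36):
    a=np.linspace(0,2*np.pi,n,endpoint=False);A=np.c_[cx+R*np.cos(a),cy+R*np.sin(a),np.full(n,z)];B=A+1e-3*np.c_[-np.sin(a),np.cos(a),0*a];return A,B
BL=np.array([[76,-49,3.5],[24,-49,3.5],[24,-7,3.5],[76,-7,3.5]])/1e3
GR=np.array([[76,-28,-2.],[24,-28,-2.]])/1e3
E
python3 - <<'E'
from h import *
imgs={n:cv2.cvtColor(cv2.imread(f"pics/{n}0.png"),cv2.COLOR_BGR2GRAY) for n in("top","scene")}
p0=[.56,.17,.0545,-.2]
P0=np.array([.5028,.1843])
from math import *
yaw=-.22
def mk(yaw):
    c,s=cos(yaw),sin(yaw);return [P0[0]-(c*-.05-s*-.028),P0[1]-(s*-.05+c*-.028),.0545,yaw]
C=circ(-.05,-.028,.022,.0035);D=circ(0,.056,.025,0)
for cams in(["top"],["scene"],["top","scene"]):
    segs=[(c,*x) for c in cams for x in (C,D)]+[(c,*segpts(BL[i],BL[(i+1)%4])) for c in cams for i in range(4)]
    for y in(-.22,):
        print(cams,fit_edges(segs,imgs,mk(y),[0,1,3],minc=5,w=2))
        for i,nm in enumerate(["C","D"]):
            q=fit_edges([(c,*(C,D)[i]) for c in cams],imgs,mk(y),[0,1],minc=5,w=2);print(nm,q)
p=mk(-.22)
p=fit_edges([(c,*x) for c in ["top"] for x in (C,D)]+[(c,*segpts(BL[i],BL[(i+1)%4])) for c in ["top"] for i in range(4)],imgs,mk(-.22),[0,1,3],minc=5,w=2)[0]
# foot circle, centre, z?
for z in(-.0445,-.0425,-.0395):
  for cam in("top","scene"):
    F=circ(0,0,.105,z,72);print("foot",z,cam,fit_edges([(cam,*F)],imgs,p,[0,1],minc=10,w=6))
# overlay
for n,(x0,x1,y0,y1,k) in {"top":(168,262,148,240,6),"scene":(300,395,150,225,8)}.items():
    im=cv2.resize(cv2.imread(f"pics/{n}0.png")[y0:y1,x0:x1],None,fx=k,fy=k,interpolation=cv2.INTER_CUBIC)
    for A,cl in((C[0],1),(D[0],1),(BL,1),(GR,0),(circ(-.05,-.028,.0068,.0035)[0],1)):
        q=(proj(n,pose(p,A))-[x0,y0]+.5)*k-.5; cv2.polylines(im,[np.round(q).astype(int)],bool(cl),(0,0,255),1)
    cv2.imwrite(f"pics/ov_{n}.png",im)
E
```

```text
['top'] (array([ 0.55724549,  0.19867953,  0.0545    , -0.24802627]), np.float64(0.5671040636097016), np.float64(0.4962618107833765), 120)
C (array([ 0.55790222,  0.20059994,  0.0545    , -0.22      ]), np.float64(0.6497171383601835), np.float64(0.6671923723542352), 36)
D (array([ 0.55831709,  0.19669867,  0.0545    , -0.22      ]), np.float64(0.500825532244973), np.float64(0.479359002545165), 36)
['scene'] (array([ 0.55836047,  0.19922185,  0.0545    , -0.24427682]), np.float64(0.46128411775095274), np.float64(0.24040406393291153), 109)
C (array([ 0.55659097,  0.20090037,  0.0545    , -0.22      ]), np.float64(0.4615902740914136), np.float64(0.2564003871203453), 36)
D (array([ 0.55904248,  0.19955724,  0.0545    , -0.22      ]), np.float64(0.3800362037703773), np.float64(0.1436011307528875), 34)
['top', 'scene'] (array([ 0.55754095,  0.19894323,  0.0545    , -0.24939466]), np.float64(0.5203188467158546), np.float64(0.3333291633798017), 227)
C (array([ 0.55759042,  0.20092261,  0.0545    , -0.22      ]), np.float64(0.5883366999443868), np.float64(0.3480510841822016), 71)
D (array([ 0
[... 313 characters left out ...]
20596682,  0.0545    , -0.24802627]), np.float64(0.8785985753165074), np.float64(0.2837796016859958), 72)
foot -0.0425 top (array([ 0.55871986,  0.20012278,  0.0545    , -0.24802627]), np.float64(0.09448397769611852), np.float64(0.05063849121573051), 72)
foot -0.0425 scene (array([ 0.55650342,  0.20422162,  0.0545    , -0.24802627]), np.float64(0.8475804501654569), np.float64(0.20532869955204563), 72)
foot -0.0395 top (array([ 0.55846525,  0.19965047,  0.0545    , -0.24802627]), np.float64(0.1266904726288443), np.float64(0.09803473286474743), 72)
foot -0.0395 scene (array([ 0.55772311,  0.20157776,  0.0545    , -0.24802627]), np.float64(0.8159294118076903), np.float64(0.136961662474614), 72)
```

```bash
python3 -c "
import cv2,numpy as np
a=cv2.imread('pics/ov_top.png');b=cv2.imread('pics/ov_scene.png');s=400/a.shape[0]
a=cv2.resize(a,(400,400));b=cv2.resize(b,(400,int(400*b.shape[0]/b.shape[1])));b=cv2.copyMakeBorder(b,0,400-b.shape[0],0,0,0);cv2.imwrite('pics/ov.png',np.hstack([a,b]))"
```

```text
(no output)
```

View pics/ov.png

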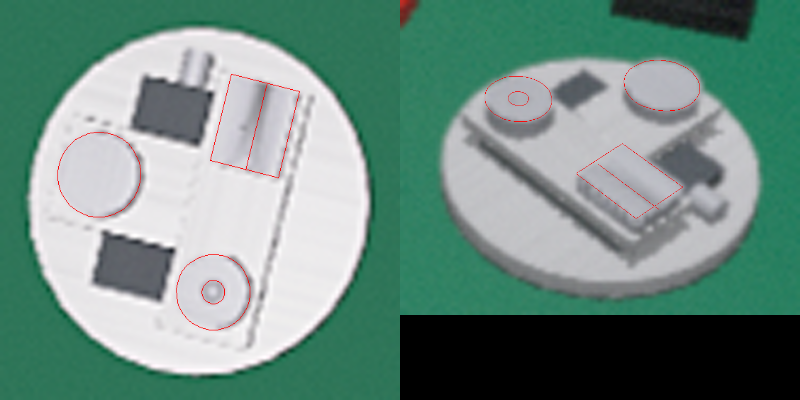

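```bash
python3 - <<'E'
from h import *
C=circ(-.05,-.028,.022,.0035);D=circ(0,.056,.025,0)
p=[.5575,.1990,.0545,-.248]
out=[]
for n,(x0,x1,y0,y1,k) in {"top":(203,243,160,230,8),"scene":(315,385,155,225,8)}.items():
    im=cv2.resize(cv2.imread(f"pics/{n}0.png")[y0:y1,x0:x1],None,fx=k,fy=k,interpolation=cv2.INTER_CUBIC)
    im=cv2.convertScaleAbs(im,alpha=1.6,beta=-160)
    for A,cl in((C[0],1),(D[0],1),(BL,1),(GR,0),(circ(-.05,-.028,.0068,.0035)[0],1)):
        q=(proj(n,pose(p,A))-[x0,y0]+.5)*k-.5; cv2.polylines(im,[np.round(q).astype(int)],bool(cl),(0,0,255),1)
    out.append(im[:560])
im=np.hstack(out);im=cv2.resize(im,None,fx=.9,fy=.9);print(im.shape);cv2.imwrite("pics/ov2.png",im)
E
```

```text
(504, 792, 3)
```

View pics/ov2.png

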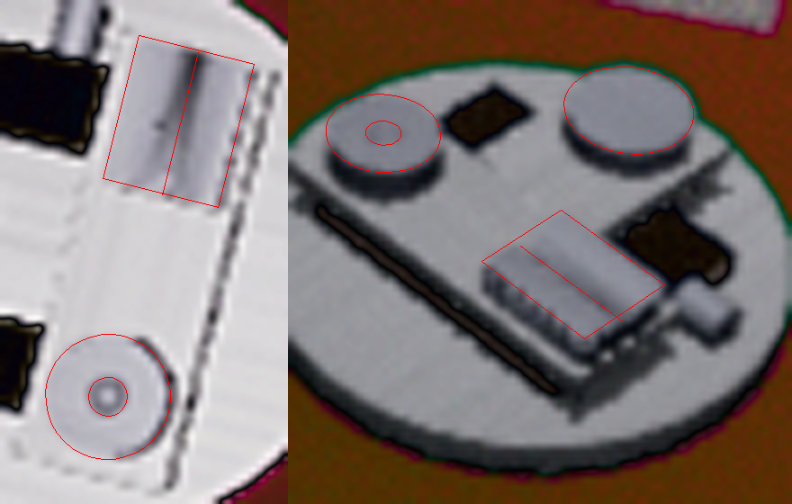

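```bash
cat > go.py <<'E'
from h import *
from scipy.spatial.transform import Rotation as Ro
def tgtR(yaw,flip):
    y=np.array([0,0,-1.]); z=np.array([-np.sin(yaw),np.cos(yaw),0])*(1 if flip==0 else -1)
    return Ro.from_matrix(np.c_[np.cross(y,z),y,z])
def plan(grip,yaw,flip,verbose=1):
    """grip: world grasp point target; prints share units"""
    s=r.get_state(); R=Ro.from_quat(s["eef_rot"]); tcp=np.array(grip)+[0,0,.147]
    # tcp such that grasp point at grip with target orientation
    d=R.inv().apply(tcp-s["tool_pos"]); w=(R.inv()*tgtR(yaw,flip)).as_rotvec()/(np.pi/4)
    g=s["tool_pos"]+R.apply([0,.147,0])
    print("clk",round(s["clock"],2),"grasp pt",np.round(g,4),"F",np.round(s["contact_force"],1),"open",round(s["opening"],3)); print("d",np.round(d,4),"w",np.round(w,4))
E
python3 - <<'E'
from go import *
R=Ro.from_quat(r.get_state()["eef_rot"]);print(np.round(R.as_matrix(),3))
for f in(0,1): plan([.5802,-.2141,.18],.170,f)
E
```

```text
[[-0.972 -0.001  0.236]
 [-0.236  0.002 -0.972]
 [ 0.    -1.    -0.002]]
clk 0.1 grasp pt [ 0.1471 -0.6069  0.257 ] F [-0.5 -0.  -0.3] open 1.002
d [-0.5135  0.0774 -0.2798] w [ 4.0000e-04 -3.9135e+00 -3.2000e-03]
clk 0.1 grasp pt [ 0.1471 -0.6069  0.257 ] F [-0.5 -0.  -0.3] open 1.002
d [-0.5135  0.0774 -0.2798] w [0.0021 0.0865 0.0003]
```

arm_command(deltas=[{"dx": -0.02,"dz": -0.01},{"dx": -0.055,"dz": -0.03},{"dx": -0.095,"dz": -0.05,"wy": 0.02},{"dx": -0.135,"dz": -0.072,"wy": 0.04},{"dx": -0.175,"dz": -0.095,"wy": 0.06}], claw=1)

```text
invalid input at $.deltas[0]: expected keys dx, dy, dz, wx, wy, wz
```

arm_command(deltas=[{"dx": -0.04,"dy": 0.01,"dz": -0.022},{"dx": -0.08,"dy": 0.02,"dz": -0.044},{"dx": -0.12,"dy": 0.03,"dz": -0.066},{"dx": -0.16,"dy": 0.04,"dz": -0.088},{"dx": -0.2,"dy": 0.05,"dz": -0.11}])

```text
invalid input at $.deltas[0]: expected keys dx, dy, dz, wx, wy, wz
```

```bash
python3 -c "
from go import *
plan([.5802,-.2141,.11],.170,1)"
```

```text
clk 0.1 grasp pt [ 0.1471 -0.6069  0.257 ] F [-0.5 -0.  -0.3] open 1.002
d [-0.5135  0.1474 -0.2797] w [0.0021 0.0865 0.0003]
```

All six keys are needed.

arm_command(deltas=[{"dx": -0.02,"dy": 0,"dz": -0.01,"wx": 0,"wy": 0,"wz": 0},{"dx": -0.055,"dy": 0,"dz": -0.03,"wx": 0,"wy": 0,"wz": 0},{"dx": -0.095,"dy": 0,"dz": -0.05,"wx": 0,"wy": 0.02,"wz": 0},{"dx": -0.135,"dy": 0,"dz": -0.072,"wx": 0,"wy": 0.04,"wz": 0},{"dx": -0.175,"dy": 0,"dz": -0.095,"wx": 0,"wy": 0.06,"wz": 0}], claw=1)

```text
clock: 0.6
tool_pos: [0.2959, -0.4726, 0.4044]
eef_rot: [-0.067, 0.704, -0.704, 0.067]
contact_force: [0.6, 0.0, -0.4]
opening: 1.002
```

arm_command(deltas=[{"dx": -0.04,"dy": 0.01,"dz": -0.022,"wx": 0,"wy": 0,"wz": 0},{"dx": -0.08,"dy": 0.02,"dz": -0.044,"wx": 0,"wy": 0,"wz": 0},{"dx": -0.12,"dy": 0.03,"dz": -0.066,"wx": 0,"wy": 0,"wz": 0},{"dx": -0.16,"dy": 0.04,"dz": -0.088,"wx": 0,"wy": 0,"wz": 0},{"dx": -0.2,"dy": 0.05,"dz": -0.11,"wx": 0,"wy": 0,"wz": 0}])

```text
clock: 1.1
tool_pos: [0.4716, -0.3266, 0.3541]
eef_rot: [-0.068, 0.704, -0.704, 0.067]
contact_force: [-0.1, -0.3, 0.4]
opening: 1.0
```

```bash
python3 -c "
from go import *
plan([.5802,-.2141,.11],.170,1)"
```

```text
clk 1.1 grasp pt [ 0.4715 -0.3265  0.2071] F [-0.1 -0.3  0.4] open 1.0
d [-0.128   0.097  -0.0898] w [0.0003 0.0263 0.0007]
```

arm_command(deltas=[{"dx": -0.035,"dy": 0.02,"dz": -0.025,"wx": 0,"wy": 0.01,"wz": 0},{"dx": -0.07,"dy": 0.045,"dz": -0.05,"wx": 0,"wy": 0.02,"wz": 0},{"dx": -0.1,"dy": 0.07,"dz": -0.07,"wx": 0,"wy": 0.026,"wz": 0},{"dx": -0.12,"dy": 0.09,"dz": -0.084,"wx": 0,"wy": 0.026,"wz": 0},{"dx": -0.128,"dy": 0.097,"dz": -0.09,"wx": 0,"wy": 0.026,"wz": 0}])

```text
clock: 1.6
tool_pos: [0.5802, -0.2118, 0.2553]
eef_rot: [-0.063, 0.706, -0.703, 0.061]
contact_force: [-0.8, 1.3, -0.2]
opening: 1.001
```

```bash
python3 - <<'E'
from go import *
plan([.5802,-.2141,.062],.170,1)
t=r.snapshot("top")[:,:,::-1];s=r.snapshot("scene")[:,:,::-1]
cv2.imwrite("pics/t1.png",t);cv2.imwrite("pics/s1.png",s)
a=cv2.resize(t[130:235,320:420],(400,420));b=cv2.resize(s[230:335,200:300],(400,420));cv2.imwrite("pics/p1.png",np.hstack([a,b]))
E
```

```text
clk 1.6 grasp pt [ 0.5799 -0.2113  0.1083] F [-0.8  1.3 -0.2] open 1.001
d [0.0003 0.0462 0.0024] w [0.0043 0.0063 0.0024]
```

View pics/p1.png

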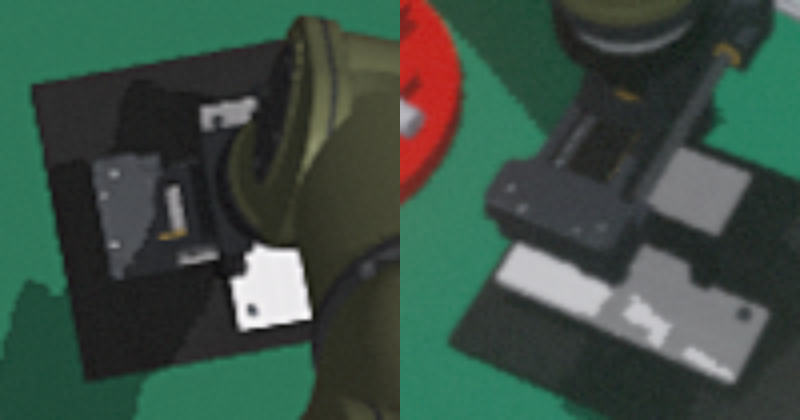

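The gripper straddles the bar in both views, with the handle below it and the head ends visible. Settle check, then lower.

```bash
python3 - <<'E'
from go import *
plan([.5802,-.2141,.062],.170,1)
E
```

```text
clk 1.7 grasp pt [ 0.579  -0.2138  0.1096] F [-0.6 -0.4  0. ] open 1.0
d [-0.0009  0.0476  0.0004] w [0.0019 0.0034 0.0021]
```

arm_command(deltas=[{"dx": -0.001,"dy": 0.01,"dz": 0,"wx": 0.002,"wy": 0.003,"wz": 0.002},{"dx": -0.001,"dy": 0.022,"dz": 0,"wx": 0.002,"wy": 0.003,"wz": 0.002},{"dx": -0.001,"dy": 0.035,"dz": 0,"wx": 0.002,"wy": 0.003,"wz": 0.002},{"dx": -0.001,"dy": 0.044,"dz": 0,"wx": 0.002,"wy": 0.003,"wz": 0.002},{"dx": -0.001,"dy": 0.0475,"dz": 0,"wx": 0.002,"wy": 0.003,"wz": 0.002}])

```text
clock: 2.2
tool_pos: [0.5793, -0.2155, 0.2088]
eef_rot: [0.059, -0.704, 0.705, -0.059]
contact_force: [-0.2, 0.1, -0.1]
opening: 1.003
```

arm_command(deltas=[{"dx": 0,"dy": 0,"dz": 0,"wx": 0,"wy": 0,"wz": 0},{"dx": 0,"dy": 0,"dz": 0,"wx": 0,"wy": 0,"wz": 0},{"dx": 0,"dy": 0,"dz": 0,"wx": 0,"wy": 0,"wz": 0},{"dx": 0,"dy": 0,"dz": 0,"wx": 0,"wy": 0,"wz": 0},{"dx": 0,"dy": 0,"dz": 0,"wx": 0,"wy": 0,"wz": 0}], claw=-0.3, grip_force=30)

```text
clock: 2.7
tool_pos: [0.5802, -0.2152, 0.2106]
eef_rot: [0.059, -0.704, 0.705, -0.06]
contact_force: [-0.7, -0.5, 0.4]
opening: 0.569
```

```bash
python3 - <<'E'
from go import *
plan([.5802,-.2141,.062],.170,1)
E
```

```text
clk 2.7 grasp pt [ 0.5806 -0.2154  0.0636] F [-0.7 -0.5  0.4] open 0.569
d [-0.0002  0.0016 -0.0011] w [-0.0024 -0.0026 -0.0027]
```

arm_command(deltas=[{"dx": 0,"dy": 0.001,"dz": -0.0005,"wx": 0,"wy": 0,"wz": 0},{"dx": 0,"dy": 0.001,"dz": -0.001,"wx": 0,"wy": 0,"wz": 0},{"dx": 0,"dy": 0.001,"dz": -0.001,"wx": 0,"wy": 0,"wz": 0},{"dx": 0,"dy": 0.001,"dz": -0.001,"wx": 0,"wy": 0,"wz": 0},{"dx": 0,"dy": 0.001,"dz": -0.001,"wx": 0,"wy": 0,"wz": 0}], claw=-1, grip_force=30)

```text
clock: 3.2
tool_pos: [0.5799, -0.2137, 0.2092]
eef_rot: [0.059, -0.704, 0.705, -0.06]
contact_force: [-1.1, 1.6, 0.3]
opening: 0.175
```

arm_command(deltas=[{"dx": 0,"dy": 0,"dz": 0,"wx": 0,"wy": 0,"wz": 0},{"dx": 0,"dy": 0,"dz": 0,"wx": 0,"wy": 0,"wz": 0},{"dx": 0,"dy": 0,"dz": 0,"wx": 0,"wy": 0,"wz": 0},{"dx": 0,"dy": 0,"dz": 0,"wx": 0,"wy": 0,"wz": 0},{"dx": 0,"dy": 0,"dz": 0,"wx": 0,"wy": 0,"wz": 0}])

```text
clock: 3.7
tool_pos: [0.5799, -0.2138, 0.2092]
eef_rot: [0.059, -0.704, 0.705, -0.06]
contact_force: [0.0, 2.9, 0.5]
opening: 0.176
```

```bash
python3 - <<'E'
from go import *
plan([.5802,-.2141,.062],.170,1)
E
```

```text
clk 3.7 grasp pt [ 0.5801 -0.214   0.0622] F [0.  2.9 0.5] open 0.176
d [-0.0003  0.0002  0.0003] w [-0.0014 -0.0023 -0.0019]
```

arm_command(deltas=[{"dx": 0,"dy": -0.002,"dz": 0,"wx": 0,"wy": 0,"wz": 0},{"dx": 0,"dy": -0.006,"dz": 0,"wx": 0,"wy": 0,"wz": 0},{"dx": 0,"dy": -0.013,"dz": 0,"wx": 0,"wy": 0,"wz": 0},{"dx": 0,"dy": -0.022,"dz": 0,"wx": 0,"wy": 0,"wz": 0},{"dx": 0,"dy": -0.034,"dz": 0,"wx": 0,"wy": 0,"wz": 0}])

```text
clock: 4.2
tool_pos: [0.5797, -0.2143, 0.2439]
eef_rot: [0.059, -0.704, 0.705, -0.06]
contact_force: [1.5, -0.1, -5.1]
opening: 0.177
```

arm_command(deltas=[{"dx": 0,"dy": -0.015,"dz": 0,"wx": 0,"wy": 0,"wz": 0},{"dx": 0,"dy": -0.032,"dz": 0,"wx": 0,"wy": 0,"wz": 0},{"dx": 0,"dy": -0.05,"dz": 0,"wx": 0,"wy": 0,"wz": 0},{"dx": 0,"dy": -0.062,"dz": 0,"wx": 0,"wy": 0,"wz": 0},{"dx": 0,"dy": -0.07,"dz": 0,"wx": 0,"wy": 0,"wz": 0}])

```text
clock: 4.7
tool_pos: [0.5799, -0.2141, 0.3151]
eef_rot: [0.058, -0.704, 0.705, -0.061]
contact_force: [-0.2, -0.5, -5.0]
opening: 0.17
```

```bash
python3 - <<'E'
from go import *
plan([.5575,.199,.160],-.248,1)
E
```

```text
clk 4.7 grasp pt [ 0.5805 -0.2144  0.1681] F [-0.2 -0.5 -5. ] open 0.17
d [-0.0469  0.0072 -0.4111] w [-0.0023  0.5295 -0.005 ]
```

arm_command(deltas=[{"dx": 0,"dy": 0,"dz": -0.008,"wx": 0,"wy": 0.005,"wz": 0},{"dx": -0.003,"dy": 0,"dz": -0.025,"wx": 0,"wy": 0.025,"wz": 0},{"dx": -0.006,"dy": 0,"dz": -0.05,"wx": 0,"wy": 0.06,"wz": 0},{"dx": -0.01,"dy": 0,"dz": -0.08,"wx": 0,"wy": 0.1,"wz": 0},{"dx": -0.014,"dy": 0,"dz": -0.11,"wx": 0,"wy": 0.145,"wz": 0}])

```text
clock: 5.2
tool_pos: [0.5745, -0.1017, 0.3123]
eef_rot: [0.018, -0.707, 0.707, -0.018]
contact_force: [0.7, 0.1, -5.0]
opening: 0.176
```

arm_command(deltas=[{"dx": -0.006,"dy": 0,"dz": -0.032,"wx": 0,"wy": 0.045,"wz": 0},{"dx": -0.012,"dy": 0,"dz": -0.064,"wx": 0,"wy": 0.09,"wz": 0},{"dx": -0.018,"dy": 0,"dz": -0.096,"wx": 0,"wy": 0.135,"wz": 0},{"dx": -0.024,"dy": 0,"dz": -0.128,"wx": 0,"wy": 0.18,"wz": 0},{"dx": -0.03,"dy": 0,"dz": -0.16,"wx": 0,"wy": 0.225,"wz": 0}])

```text
clock: 5.7
tool_pos: [0.5958, 0.0602, 0.312]
eef_rot: [-0.044, -0.705, 0.706, 0.044]
contact_force: [0.6, 0.4, -4.2]
opening: 0.171
```

```bash
python3 - <<'E'
from go import *
plan([.5575,.199,.160],-.248,1)
E
```

```text
clk 5.7 grasp pt [0.5958 0.0601 0.165 ] F [ 0.6  0.4 -4.2] open 0.171
d [ 0.0551  0.0049 -0.133 ] w [-1.500e-03  1.585e-01 -1.000e-04]
```

arm_command(deltas=[{"dx": 0.012,"dy": 0,"dz": -0.032,"wx": 0,"wy": 0.045,"wz": 0},{"dx": 0.024,"dy": 0,"dz": -0.065,"wx": 0,"wy": 0.09,"wz": 0},{"dx": 0.038,"dy": 0.002,"dz": -0.096,"wx": 0,"wy": 0.13,"wz": 0},{"dx": 0.049,"dy": 0.004,"dz": -0.12,"wx": 0,"wy": 0.15,"wz": 0},{"dx": 0.055,"dy": 0.005,"dz": -0.133,"wx": 0,"wy": 0.1585,"wz": 0}])

```text
clock: 6.2
tool_pos: [0.5561, 0.2007, 0.3066]
eef_rot: [0.085, 0.702, -0.702, -0.086]
contact_force: [-0.1, -0.9, -5.4]
opening: 0.176
```

arm_command(deltas=[{"dx": 0,"dy": 0,"dz": 0,"wx": 0,"wy": 0,"wz": 0},{"dx": 0,"dy": 0,"dz": 0,"wx": 0,"wy": 0,"wz": 0},{"dx": 0,"dy": 0,"dz": 0,"wx": 0,"wy": 0,"wz": 0},{"dx": 0,"dy": 0,"dz": 0,"wx": 0,"wy": 0,"wz": 0},{"dx": 0,"dy": 0,"dz": 0,"wx": 0,"wy": 0,"wz": 0}])

```text
clock: 6.7
tool_pos: [0.5586, 0.1956, 0.3078]
eef_rot: [-0.089, -0.701, 0.702, 0.087]
contact_force: [-0.4, 0.9, -3.8]
opening: 0.175
```

```bash
python3 - <<'E'
from go import *
plan([.5575,.199,.130],-.248,1)
t=r.snapshot("top")[:,:,::-1];s=r.snapshot("scene")[:,:,::-1]
cv2.imwrite("pics/t2.png",t);cv2.imwrite("pics/s2.png",s)
a=cv2.resize(t[138:248,160:270],(400,400),interpolation=cv2.INTER_CUBIC);b=cv2.resize(s[105:225,280:400],(400,400),interpolation=cv2.INTER_CUBIC);cv2.imwrite("pics/p2.png",np.hstack([a,b]))
E
```

```text
clk 6.7 grasp pt [0.5589 0.1953 0.1608] F [-0.4  0.9 -3.8] open 0.175
d [ 0.002   0.0308 -0.0031] w [-0.0015 -0.0015 -0.0033]
```

View pics/p2.png

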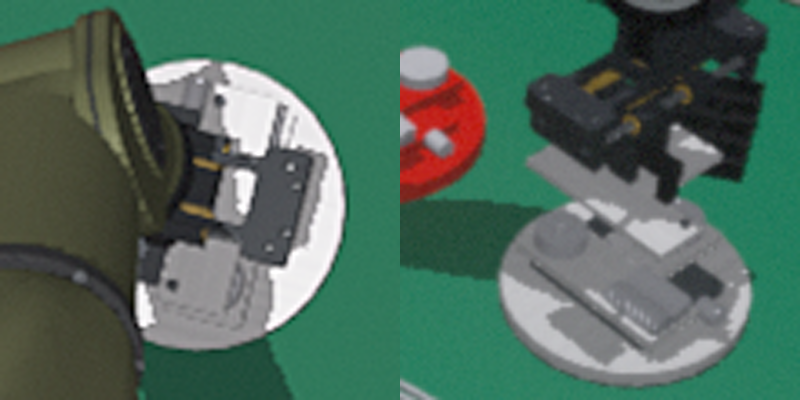

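```bash
python3 - <<'E'
from go import *
plan([.5575,.199,.130],-.248,1)
print(r.get_state()["qd"].round(3), r.get_state()["moment"].round(2))
E
```

```text
clk 6.8 grasp pt [0.5587 0.196  0.1607] F [-0.8 -0.6 -4.9] open 0.175
d [ 0.0016  0.0307 -0.0025] w [-0.0012 -0.0004 -0.0029]
[-0.008  0.    -0.004 -0.    -0.002 -0.001 -0.001] [0.01 0.02 0.03]
```

arm_command(deltas=[{"dx": 0.0005,"dy": 0.004,"dz": -0.001,"wx": -0.001,"wy": 0,"wz": -0.003},{"dx": 0.001,"dy": 0.012,"dz": -0.002,"wx": -0.001,"wy": 0,"wz": -0.003},{"dx": 0.0015,"dy": 0.022,"dz": -0.0025,"wx": -0.001,"wy": 0,"wz": -0.003},{"dx": 0.0015,"dy": 0.029,"dz": -0.0025,"wx": -0.001,"wy": 0,"wz": -0.003},{"dx": 0.0015,"dy": 0.031,"dz": -0.0025,"wx": -0.001,"wy": 0,"wz": -0.003}])

```text
clock: 7.3
tool_pos: [0.5568, 0.1995, 0.2751]
eef_rot: [-0.086, -0.701, 0.702, 0.088]
contact_force: [0.0, 0.5, -5.0]
opening: 0.172
```

arm_command(deltas=[{"dx": 0,"dy": 0,"dz": 0,"wx": 0,"wy": 0,"wz": 0},{"dx": 0,"dy": 0,"dz": 0,"wx": 0,"wy": 0,"wz": 0},{"dx": 0,"dy": 0,"dz": 0,"wx": 0,"wy": 0,"wz": 0},{"dx": 0,"dy": 0,"dz": 0,"wx": 0,"wy": 0,"wz": 0},{"dx": 0,"dy": 0,"dz": 0,"wx": 0,"wy": 0,"wz": 0}])

```text
clock: 7.8
tool_pos: [0.5575, 0.1996, 0.2769]
eef_rot: [0.087, 0.702, -0.702, -0.087]
contact_force: [-0.8, -0.2, -4.6]
opening: 0.172
```

```bash
python3 - <<'E'
from go import *
plan([.5575,.199,.118],-.248,1)
t=r.snapshot("top")[:,:,::-1];s=r.snapshot("scene")[:,:,::-1]
cv2.imwrite("pics/t3.png",t);cv2.imwrite("pics/s3.png",s)
plan([.5575,.199,.118],-.248,1)
st=r.get_state();R=Ro.from_quat(st["eef_rot"]);g=st["tool_pos"]+R.apply([0,.147,0])
p=[g[0],g[1],g[2]-.054,-.248]
out=[]
for n,im0,(x0,y0) in (("top",t,(160,138)),("scene",s,(285,110))):
    im=cv2.resize(im0[y0:y0+110,x0:x0+110],(440*1,440),interpolation=cv2.INTER_CUBIC)[:, :400]
    for A in (ST[[0,1,2,3]],ST[[4,5]]):
        q=(proj(n,pose(p,A))-[x0,y0]+.5)*4-.5; cv2.polylines(im,[np.round(q).astype(int)],len(A)>2,(0,0,255),1)
    out.append(im)
cv2.imwrite("pics/p3.png",np.hstack(out))
E
```

```text
clk 7.8 grasp pt [0.5575 0.1997 0.1299] F [-0.8 -0.2 -4.6] open 0.172
d [-0.0002  0.0119  0.0006] w [ 0.0003  0.001  -0.0002]
clk 7.9 grasp pt [0.5574 0.1996 0.1298] F [-0.4  0.5 -4. ] open 0.174
d [-0.0003  0.0118  0.0006] w [0.0001 0.0011 0.0001]
```

View pics/p3.png

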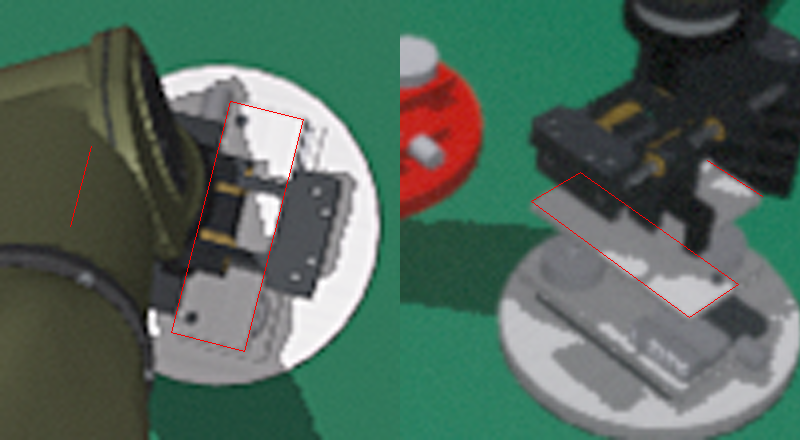

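```bash
python3 - <<'E'
from h import *
imgs={"top":cv2.cvtColor(cv2.imread("pics/t3.png"),cv2.COLOR_BGR2GRAY),"scene":cv2.cvtColor(cv2.imread("pics/s3.png"),cv2.COLOR_BGR2GRAY)}
p0=[.5574,.1996,.0758,-.248]
print("scene",fit_edges([("scene",*segpts(ST[i],ST[j])) for i,j in[(0,1),(1,2)]]+[("scene",*segpts(ST[4],ST[5]))],imgs,p0,[0,1],w=2,minc=8))
print("top",fit_edges([("top",*segpts(ST[i],ST[j])) for i,j in[(0,1)]]+[("top",*segpts(ST[2],ST[1]*.6+ST[2]*.4)),("top",*segpts(ST[2]*.5+ST[3]*.5,ST[2]))],imgs,p0,[0,1],w=2,minc=8))
E
```

```text
scene (array([ 0.55907451,  0.19851434,  0.0758    , -0.248     ]), np.float64(0.22981602315416658), np.float64(0.12706749760557817), 34)
top (array([ 0.55691381,  0.19974661,  0.0758    , -0.248     ]), np.float64(0.30009937807339376), np.float64(0.19390368380539996), 20)
```

arm_command(deltas=[{"dx": 0,"dy": 0.003,"dz": 0.0003,"wx": 0,"wy": 0,"wz": 0},{"dx": 0,"dy": 0.007,"dz": 0.0003,"wx": 0,"wy": 0,"wz": 0},{"dx": 0,"dy": 0.01,"dz": 0.0003,"wx": 0,"wy": 0,"wz": 0},{"dx": 0,"dy": 0.0118,"dz": 0.0003,"wx": 0,"wy": 0,"wz": 0},{"dx": 0,"dy": 0.0118,"dz": 0.0003,"wx": 0,"wy": 0,"wz": 0}])

```text
clock: 8.4
tool_pos: [0.5572, 0.1993, 0.2644]
eef_rot: [-0.087, -0.702, 0.702, 0.087]
contact_force: [-1.2, 0.1, -4.5]
opening: 0.175
```

arm_command(deltas=[{"dx": 0,"dy": 0.001,"dz": 0,"wx": 0,"wy": 0,"wz": 0},{"dx": 0,"dy": 0.002,"dz": 0,"wx": 0,"wy": 0,"wz": 0},{"dx": 0,"dy": 0.003,"dz": 0,"wx": 0,"wy": 0,"wz": 0},{"dx": 0,"dy": 0.003,"dz": 0,"wx": 0,"wy": 0,"wz": 0},{"dx": 0,"dy": 0.003,"dz": 0,"wx": 0,"wy": 0,"wz": 0}])

```text
clock: 8.9
tool_pos: [0.5573, 0.1993, 0.2619]
eef_rot: [-0.087, -0.702, 0.702, 0.087]
contact_force: [0.2, -0.4, -3.4]
opening: 0.175
```

```bash
python3 - <<'E'
from go import *
plan([.5575,.1994,.115],-.248,1);print(r.get_state()["moment"].round(2))
E
```

```text
clk 8.9 grasp pt [0.5573 0.1993 0.1149] F [ 0.2 -0.4 -3.4] open 0.175
d [-0.0002 -0.0001 -0.0001] w [-0.0001  0.0011  0.0003]
[ 0.05 -0.04 -0.04]
```

Now 0.5 mm rows, 1.5 mm per call.

arm_command(deltas=[{"dx": 0,"dy": 0.0005,"dz": 0,"wx": 0,"wy": 0,"wz": 0},{"dx": 0,"dy": 0.001,"dz": 0,"wx": 0,"wy": 0,"wz": 0},{"dx": 0,"dy": 0.0015,"dz": 0,"wx": 0,"wy": 0,"wz": 0},{"dx": 0,"dy": 0.0015,"dz": 0,"wx": 0,"wy": 0,"wz": 0},{"dx": 0,"dy": 0.0015,"dz": 0,"wx": 0,"wy": 0,"wz": 0}])

```text
clock: 9.4
tool_pos: [0.5573, 0.1993, 0.2603]
eef_rot: [-0.087, -0.702, 0.702, 0.087]
contact_force: [0.2, 0.4, -4.8]
opening: 0.176
```

```bash
python3 - <<'E'
from go import *
plan([.5575,.1994,.115],-.248,1);print(r.get_state()["moment"].round(2))
E
```

```text
clk 9.4 grasp pt [0.5573 0.1993 0.1133] F [ 0.2  0.4 -4.8] open 0.176
d [-0.0002 -0.0017 -0.0001] w [-0.0001  0.001   0.0003]
[ 0.09 -0.04 -0.  ]
```

arm_command(deltas=[{"dx": 0,"dy": 0.0003,"dz": 0,"wx": 0,"wy": 0,"wz": 0},{"dx": 0,"dy": 0.0006,"dz": 0,"wx": 0,"wy": 0,"wz": 0},{"dx": 0,"dy": 0.001,"dz": 0,"wx": 0,"wy": 0,"wz": 0},{"dx": 0,"dy": 0.001,"dz": 0,"wx": 0,"wy": 0,"wz": 0},{"dx": 0,"dy": 0.001,"dz": 0,"wx": 0,"wy": 0,"wz": 0}])

```text
clock: 9.9
tool_pos: [0.5573, 0.1993, 0.2593]
eef_rot: [-0.087, -0.702, 0.702, 0.087]
contact_force: [-0.5, 0.2, -5.8]
opening: 0.174
```

```bash
python3 - <<'E'
from go import *
plan([.5575,.1994,.115],-.248,1);print(r.get_state()["moment"].round(2))
E
```

```text
clk 9.9 grasp pt [0.5573 0.1993 0.1123] F [-0.5  0.2 -5.8] open 0.174
d [-0.0002 -0.0027 -0.0001] w [-0.0001  0.001   0.0003]
[ 0.1   0.   -0.04]
```

arm_command(deltas=[{"dx": 0,"dy": 0.0003,"dz": 0,"wx": 0,"wy": 0,"wz": 0},{"dx": 0,"dy": 0.0006,"dz": 0,"wx": 0,"wy": 0,"wz": 0},{"dx": 0,"dy": 0.001,"dz": 0,"wx": 0,"wy": 0,"wz": 0},{"dx": 0,"dy": 0.001,"dz": 0,"wx": 0,"wy": 0,"wz": 0},{"dx": 0,"dy": 0.001,"dz": 0,"wx": 0,"wy": 0,"wz": 0}])

```text
clock: 10.4
tool_pos: [0.5573, 0.1993, 0.2583]
eef_rot: [-0.087, -0.702, 0.702, 0.087]
contact_force: [0.2, 0.5, -3.6]
opening: 0.175
```

```bash
python3 - <<'E'
from go import *
plan([.5575,.1994,.115],-.248,1);print(r.get_state()["moment"].round(2))
E
```

```text
clk 10.4 grasp pt [0.5573 0.1993 0.1113] F [ 0.2  0.5 -3.6] open 0.175
d [-0.0002 -0.0037 -0.0001] w [-0.0001  0.0011  0.0003]
[ 0.07  0.01 -0.08]
```

arm_command(deltas=[{"dx": 0,"dy": 0.0003,"dz": 0,"wx": 0,"wy": 0,"wz": 0},{"dx": 0,"dy": 0.0006,"dz": 0,"wx": 0,"wy": 0,"wz": 0},{"dx": 0,"dy": 0.001,"dz": 0,"wx": 0,"wy": 0,"wz": 0},{"dx": 0,"dy": 0.001,"dz": 0,"wx": 0,"wy": 0,"wz": 0},{"dx": 0,"dy": 0.001,"dz": 0,"wx": 0,"wy": 0,"wz": 0}])

```text
clock: 10.9
tool_pos: [0.5573, 0.1993, 0.2573]
eef_rot: [-0.087, -0.702, 0.702, 0.087]
contact_force: [0.1, 0.4, -4.1]
opening: 0.171
```

```bash
python3 - <<'E'
from go import *
plan([.5575,.1994,.115],-.248,1);print(r.get_state()["moment"].round(2))
E
```

```text
clk 10.9 grasp pt [0.5572 0.1993 0.1103] F [ 0.1  0.4 -4.1] open 0.171
d [-0.0002 -0.0047 -0.0001] w [-0.0001  0.0011  0.0004]
[ 0.03  0.   -0.01]
```

arm_command(deltas=[{"dx": 0,"dy": 0.0002,"dz": 0,"wx": 0,"wy": 0,"wz": 0},{"dx": 0,"dy": 0.0004,"dz": 0,"wx": 0,"wy": 0,"wz": 0},{"dx": 0,"dy": 0.0006,"dz": 0,"wx": 0,"wy": 0,"wz": 0},{"dx": 0,"dy": 0.0007,"dz": 0,"wx": 0,"wy": 0,"wz": 0},{"dx": 0,"dy": 0.0007,"dz": 0,"wx": 0,"wy": 0,"wz": 0}])

```text
clock: 11.4
tool_pos: [0.5573, 0.1993, 0.2566]
eef_rot: [-0.087, -0.702, 0.702, 0.087]
contact_force: [0.1, -0.1, -4.5]
opening: 0.176
```

```bash
python3 - <<'E'
from go import *
plan([.5575,.1994,.115],-.248,1);print(r.get_state()["moment"].round(2))
E
```

```text
clk 11.4 grasp pt [0.5572 0.1993 0.1096] F [ 0.1 -0.1 -4.5] open 0.176
d [-0.0002 -0.0054 -0.0001] w [-0.0002  0.001   0.0004]
[ 0.04 -0.02 -0.  ]
```

arm_command(deltas=[{"dx": 0,"dy": 0.0002,"dz": 0,"wx": 0,"wy": 0,"wz": 0},{"dx": 0,"dy": 0.0004,"dz": 0,"wx": 0,"wy": 0,"wz": 0},{"dx": 0,"dy": 0.0006,"dz": 0,"wx": 0,"wy": 0,"wz": 0},{"dx": 0,"dy": 0.0007,"dz": 0,"wx": 0,"wy": 0,"wz": 0},{"dx": 0,"dy": 0.0007,"dz": 0,"wx": 0,"wy": 0,"wz": 0}])

```text
clock: 11.9
tool_pos: [0.5573, 0.1993, 0.2559]
eef_rot: [-0.087, -0.702, 0.702, 0.087]
contact_force: [1.2, -0.6, -4.8]
opening: 0.174
```

```bash
python3 - <<'E'
from go import *
plan([.5575,.1994,.115],-.248,1);print(r.get_state()["moment"].round(2))
E
```

```text
clk 11.9 grasp pt [0.5572 0.1993 0.1089] F [ 1.2 -0.6 -4.8] open 0.174
d [-0.0002 -0.0061 -0.0001] w [-0.0002  0.001   0.0003]
[ 0.06  0.02 -0.01]
```

arm_command(deltas=[{"dx": 0,"dy": 0.0001,"dz": 0,"wx": 0,"wy": 0,"wz": 0},{"dx": 0,"dy": 0.0003,"dz": 0,"wx": 0,"wy": 0,"wz": 0},{"dx": 0,"dy": 0.0005,"dz": 0,"wx": 0,"wy": 0,"wz": 0},{"dx": 0,"dy": 0.0006,"dz": 0,"wx": 0,"wy": 0,"wz": 0},{"dx": 0,"dy": 0.0006,"dz": 0,"wx": 0,"wy": 0,"wz": 0}])

```text
clock: 12.4
tool_pos: [0.5573, 0.1994, 0.2553]
eef_rot: [0.087, 0.702, -0.702, -0.087]
contact_force: [-1.0, -0.6, -3.9]
opening: 0.175
```

```bash
python3 - <<'E'
from go import *
plan([.5575,.1994,.115],-.248,1);print(r.get_state()["moment"].round(2))
E
```

```text
clk 12.4 grasp pt [0.5573 0.1994 0.1083] F [-1.  -0.6 -3.9] open 0.175
d [-0.0002 -0.0067 -0.    ] w [0.     0.0011 0.0002]
[ 0.07 -0.    0.01]
```

arm_command(deltas=[{"dx": 0,"dy": 0.0001,"dz": 0,"wx": 0,"wy": 0,"wz": 0},{"dx": 0,"dy": 0.0003,"dz": 0,"wx": 0,"wy": 0,"wz": 0},{"dx": 0,"dy": 0.0005,"dz": 0,"wx": 0,"wy": 0,"wz": 0},{"dx": 0,"dy": 0.0006,"dz": 0,"wx": 0,"wy": 0,"wz": 0},{"dx": 0,"dy": 0.0006,"dz": 0,"wx": 0,"wy": 0,"wz": 0}])

```text
clock: 12.9
tool_pos: [0.5574, 0.1995, 0.2549]
eef_rot: [0.087, 0.702, -0.702, -0.087]
contact_force: [-0.4, 1.0, -2.7]
opening: 0.176
```

```bash
python3 - <<'E'
from go import *
plan([.5575,.1994,.115],-.248,1);print(r.get_state()["moment"].round(2))
E
```

```text
clk 12.9 grasp pt [0.5574 0.1996 0.1079] F [-0.4  1.  -2.7] open 0.176
d [-0.0001 -0.0071  0.0001] w [ 0.0006  0.0013 -0.0002]
[ 0.25  0.04 -0.02]
```

arm_command(deltas=[{"dx": 0,"dy": 0.0001,"dz": 0,"wx": 0,"wy": 0,"wz": 0},{"dx": 0,"dy": 0.0003,"dz": 0,"wx": 0,"wy": 0,"wz": 0},{"dx": 0,"dy": 0.0005,"dz": 0,"wx": 0,"wy": 0,"wz": 0},{"dx": 0,"dy": 0.0005,"dz": 0,"wx": 0,"wy": 0,"wz": 0},{"dx": 0,"dy": 0.0005,"dz": 0,"wx": 0,"wy": 0,"wz": 0}])

```text
clock: 13.4
tool_pos: [0.5575, 0.1997, 0.2546]
eef_rot: [0.087, 0.702, -0.701, -0.087]
contact_force: [-0.6, 1.9, 1.6]
opening: 0.175
```

```bash
python3 - <<'E'
from go import *
plan([.5575,.1994,.115],-.248,1);print(r.get_state()["moment"].round(2))
E
```

```text
clk 13.4 grasp pt [0.5575 0.1998 0.1076] F [-0.6  1.9  1.6] open 0.175
d [-0.0001 -0.0074  0.0002] w [ 0.0011  0.0013 -0.0004]
[ 0.4   0.05 -0.  ]
```

arm_command(deltas=[{"dx": 0,"dy": 0,"dz": -0.0002,"wx": 0,"wy": 0,"wz": 0},{"dx": 0,"dy": 0,"dz": -0.0004,"wx": 0,"wy": 0,"wz": 0},{"dx": 0,"dy": 0,"dz": -0.0006,"wx": 0,"wy": 0,"wz": 0},{"dx": 0,"dy": 0,"dz": -0.0006,"wx": 0,"wy": 0,"wz": 0},{"dx": 0,"dy": 0,"dz": -0.0006,"wx": 0,"wy": 0,"wz": 0}])

```text
clock: 13.9
tool_pos: [0.5576, 0.2, 0.2543]
eef_rot: [0.087, 0.702, -0.702, -0.087]
contact_force: [-0.5, 2.3, 3.0]
opening: 0.179
```

```bash
python3 - <<'E'
from go import *
plan([.5575,.1994,.115],-.248,1);print(r.get_state()["moment"].round(2))
E
```

```text
clk 13.9 grasp pt [0.5576 0.2    0.1073] F [-0.5  2.3  3. ] open 0.179
d [-0.0001 -0.0077  0.0006] w [ 0.0003  0.0011 -0.0003]
[0.38 0.05 0.06]
```

arm_command(deltas=[{"dx": 0,"dy": 0,"dz": -0.0002,"wx": 0,"wy": 0,"wz": 0},{"dx": 0,"dy": 0,"dz": -0.0004,"wx": 0,"wy": 0,"wz": 0},{"dx": 0,"dy": 0,"dz": -0.0006,"wx": 0,"wy": 0,"wz": 0},{"dx": 0,"dy": 0,"dz": -0.0007,"wx": 0,"wy": 0,"wz": 0},{"dx": 0,"dy": 0,"dz": -0.0007,"wx": 0,"wy": 0,"wz": 0}])

```text
clock: 14.4
tool_pos: [0.5577, 0.2005, 0.2541]
eef_rot: [-0.087, -0.702, 0.702, 0.087]
contact_force: [1.3, 2.1, 1.1]
opening: 0.174
```

```bash
python3 - <<'E'
from go import *
plan([.5575,.1994,.115],-.248,1);print(r.get_state()["moment"].round(2))
E
```

```text
clk 14.4 grasp pt [0.5576 0.2004 0.1071] F [1.3 2.1 1.1] open 0.174
d [-0.0001 -0.0079  0.0011] w [-0.0004  0.0009  0.0002]
[ 0.28 -0.1   0.02]
```

arm_command(deltas=[{"dx": 0,"dy": 0,"dz": -0.0002,"wx": 0,"wy": 0,"wz": 0},{"dx": 0,"dy": 0,"dz": -0.0004,"wx": 0,"wy": 0,"wz": 0},{"dx": 0,"dy": 0,"dz": -0.0006,"wx": 0,"wy": 0,"wz": 0},{"dx": 0,"dy": 0,"dz": -0.0006,"wx": 0,"wy": 0,"wz": 0},{"dx": 0,"dy": 0,"dz": -0.0006,"wx": 0,"wy": 0,"wz": 0}])

```text
clock: 14.9
tool_pos: [0.5576, 0.2009, 0.2539]
eef_rot: [-0.087, -0.701, 0.702, 0.088]
contact_force: [1.0, -0.4, -2.8]
opening: 0.173
```

```bash
python3 - <<'E'
from go import *
plan([.5575,.1994,.115],-.248,1);print(r.get_state()["moment"].round(2))
E
```

```text
clk 14.9 grasp pt [0.5575 0.2008 0.1069] F [ 1.  -0.4 -2.8] open 0.173
d [-0.0003 -0.0081  0.0015] w [-0.001   0.0009  0.001 ]
[ 0.15 -0.13  0.  ]
```

arm_command(deltas=[{"dx": 0,"dy": 0.0002,"dz": 0,"wx": 0,"wy": 0,"wz": 0},{"dx": 0,"dy": 0.0003,"dz": 0,"wx": 0,"wy": 0,"wz": 0},{"dx": 0,"dy": 0.0005,"dz": 0,"wx": 0,"wy": 0,"wz": 0},{"dx": 0,"dy": 0.0005,"dz": 0,"wx": 0,"wy": 0,"wz": 0},{"dx": 0,"dy": 0.0005,"dz": 0,"wx": 0,"wy": 0,"wz": 0}])

```text
clock: 15.4
tool_pos: [0.5576, 0.201, 0.2537]
eef_rot: [-0.087, -0.702, 0.702, 0.087]
contact_force: [-0.4, -0.0, -0.6]
opening: 0.173
```

```bash
python3 - <<'E'
from go import *
plan([.5575,.1994,.115],-.248,1);print(r.get_state()["moment"].round(2))
E
```

```text
clk 15.4 grasp pt [0.5575 0.2009 0.1067] F [-0.4 -0.  -0.6] open 0.173
d [-0.0003 -0.0083  0.0016] w [-0.0006  0.0008  0.0008]
[ 0.05  0.06 -0.01]
```

arm_command(deltas=[{"dx": 0,"dy": 0.0002,"dz": 0,"wx": 0,"wy": 0,"wz": 0},{"dx": 0,"dy": 0.0003,"dz": 0,"wx": 0,"wy": 0,"wz": 0},{"dx": 0,"dy": 0.0005,"dz": 0,"wx": 0,"wy": 0,"wz": 0},{"dx": 0,"dy": 0.0005,"dz": 0,"wx": 0,"wy": 0,"wz": 0},{"dx": 0,"dy": 0.0005,"dz": 0,"wx": 0,"wy": 0,"wz": 0}])

```text
clock: 15.9
tool_pos: [0.5577, 0.201, 0.2536]
eef_rot: [-0.087, -0.702, 0.702, 0.087]
contact_force: [-1.5, -0.8, 5.1]
opening: 0.17
```

```bash
python3 - <<'E'
from go import *
plan([.5575,.1994,.115],-.248,1);print(r.get_state()["moment"].round(2))
E
```

```text
clk 15.9 grasp pt [0.5576 0.201  0.1066] F [-1.5 -0.8  5.1] open 0.17
d [-0.0002 -0.0084  0.0016] w [-0.0002  0.0009  0.0005]
[-0.06  0.43 -0.  ]
```

arm_command(deltas=[{"dx": 0.0002,"dy": 0,"dz": 0,"wx": 0,"wy": 0,"wz": 0},{"dx": 0.0003,"dy": 0,"dz": 0,"wx": 0,"wy": 0,"wz": 0},{"dx": 0.0005,"dy": 0,"dz": 0,"wx": 0,"wy": 0,"wz": 0},{"dx": 0.0005,"dy": 0,"dz": 0,"wx": 0,"wy": 0,"wz": 0},{"dx": 0.0005,"dy": 0,"dz": 0,"wx": 0,"wy": 0,"wz": 0}])

```text
clock: 16.4
tool_pos: [0.5575, 0.2011, 0.2536]
eef_rot: [-0.087, -0.702, 0.702, 0.087]
contact_force: [-1.2, -1.2, 4.9]
opening: 0.173
```

```bash
python3 - <<'E'
from go import *
plan([.5575,.1994,.115],-.248,1);print(r.get_state()["moment"].round(2))
E
```

```text
clk 16.4 grasp pt [0.5576 0.201  0.1066] F [-1.2 -1.2  4.9] open 0.173
d [-0.0004 -0.0084  0.0016] w [ 0.      0.0007 -0.0006]
[-0.23  0.32  0.01]
```

arm_command(deltas=[{"dx": -0.0002,"dy": -0.0001,"dz": 0,"wx": 0,"wy": 0,"wz": 0},{"dx": -0.0003,"dy": -0.0002,"dz": 0.0001,"wx": 0,"wy": 0,"wz": 0},{"dx": -0.0003,"dy": -0.0003,"dz": 0.0001,"wx": 0,"wy": 0,"wz": 0},{"dx": -0.0003,"dy": -0.0003,"dz": 0.0001,"wx": 0,"wy": 0,"wz": 0},{"dx": -0.0003,"dy": -0.0003,"dz": 0.0001,"wx": 0,"wy": 0,"wz": 0}])

```text
clock: 16.9
tool_pos: [0.5576, 0.201, 0.2536]
eef_rot: [-0.087, -0.702, 0.702, 0.087]
contact_force: [-2.1, -0.5, 5.4]
opening: 0.177
```

arm_command(deltas=[{"dx": 0,"dy": 0,"dz": 0,"wx": 0,"wy": 0,"wz": 0},{"dx": 0,"dy": 0,"dz": 0,"wx": 0,"wy": 0,"wz": 0},{"dx": 0,"dy": 0,"dz": 0,"wx": 0,"wy": 0,"wz": 0},{"dx": 0,"dy": 0,"dz": 0,"wx": 0,"wy": 0,"wz": 0},{"dx": 0,"dy": 0,"dz": 0,"wx": 0,"wy": 0,"wz": 0}], grip_force=4)

```text
clock: 17.4
tool_pos: [0.5576, 0.2011, 0.2535]
eef_rot: [-0.087, -0.702, 0.702, 0.087]
contact_force: [-1.9, -1.6, 3.4]
opening: 0.179
```

```bash
python3 - <<'E'
from go import *
plan([.5575,.1994,.115],-.248,1);print(r.get_state()["moment"].round(2))
E
```

```text
clk 17.4 grasp pt [0.5576 0.2011 0.1065] F [-1.9 -1.6  3.4] open 0.179
d [-0.0003 -0.0085  0.0016] w [-0.0001  0.001   0.0001]
[-0.14  0.2   0.04]
```

arm_command(deltas=[{"dx": 0,"dy": 0,"dz": 0,"wx": 0,"wy": 0,"wz": 0},{"dx": 0,"dy": 0,"dz": 0,"wx": 0,"wy": 0,"wz": 0},{"dx": 0,"dy": 0,"dz": 0,"wx": 0,"wy": 0,"wz": 0},{"dx": 0,"dy": 0,"dz": 0,"wx": 0,"wy": 0,"wz": 0},{"dx": 0,"dy": 0,"dz": 0,"wx": 0,"wy": 0,"wz": 0}], claw=0.1)

```text
clock: 17.9
tool_pos: [0.5575, 0.2012, 0.2534]
eef_rot: [-0.087, -0.702, 0.702, 0.087]
contact_force: [-0.0, -0.3, -0.5]
opening: 0.549
```

```bash
python3 - <<'E'
from go import *
plan([.5575,.1994,.115],-.248,1);print(r.get_state()["moment"].round(2))
t=r.snapshot("top")[:,:,::-1];s=r.snapshot("scene")[:,:,::-1]
cv2.imwrite("pics/t4.png",t);cv2.imwrite("pics/s4.png",s)
out=[]
for im0,(x0,y0) in ((t,(160,138)),(s,(285,110))):
    out.append(cv2.resize(im0[y0:y0+110,x0:x0+110],(400,400),interpolation=cv2.INTER_CUBIC))
cv2.imwrite("pics/p4.png",np.hstack(out))
E
```

```text
clk 17.9 grasp pt [0.5575 0.2012 0.1064] F [-0.  -0.3 -0.5] open 0.549
d [-0.0004 -0.0086  0.0017] w [-0.0001  0.0011  0.0005]
[0.04 0.06 0.04]
```

View pics/p4.png

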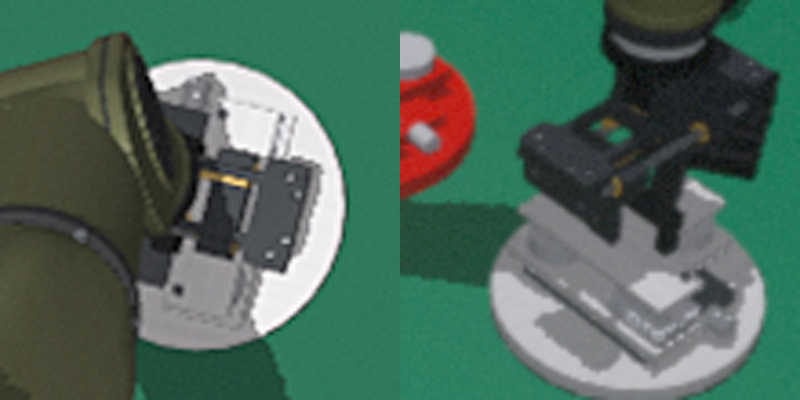

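Released: the fingers stand open either side of the handle, and the stage top sits on the seats. Withdraw straight up, then aside for a clear view.

arm_command(deltas=[{"dx": 0,"dy": -0.004,"dz": 0,"wx": 0,"wy": 0,"wz": 0},{"dx": 0,"dy": -0.012,"dz": 0,"wx": 0,"wy": 0,"wz": 0},{"dx": 0,"dy": -0.025,"dz": 0,"wx": 0,"wy": 0,"wz": 0},{"dx": 0,"dy": -0.045,"dz": 0,"wx": 0,"wy": 0,"wz": 0},{"dx": 0,"dy": -0.07,"dz": 0,"wx": 0,"wy": 0,"wz": 0}])

```text
clock: 18.5
tool_pos: [0.5573, 0.201, 0.3247]
eef_rot: [-0.087, -0.702, 0.702, 0.087]
contact_force: [0.1, -0.1, -0.2]
opening: 0.549
```

arm_command(deltas=[{"dx": 0,"dy": -0.03,"dz": 0.01,"wx": 0,"wy": 0,"wz": 0},{"dx": 0,"dy": -0.06,"dz": 0.03,"wx": 0,"wy": 0,"wz": 0},{"dx": 0,"dy": -0.08,"dz": 0.06,"wx": 0,"wy": 0,"wz": 0},{"dx": 0,"dy": -0.09,"dz": 0.1,"wx": 0,"wy": 0,"wz": 0},{"dx": 0,"dy": -0.1,"dz": 0.14,"wx": 0,"wy": 0,"wz": 0}])

```text
clock: 19.0
tool_pos: [0.5228, 0.0643, 0.4256]
eef_rot: [0.088, 0.702, -0.701, -0.086]
contact_force: [0.8, -1.3, -0.5]
opening: 0.551
```

arm_command(deltas=[{"dx": 0,"dy": 0,"dz": 0.04,"wx": 0,"wy": 0,"wz": 0},{"dx": 0,"dy": 0,"dz": 0.08,"wx": 0,"wy": 0,"wz": 0},{"dx": 0,"dy": 0,"dz": 0.12,"wx": 0,"wy": 0,"wz": 0},{"dx": 0,"dy": 0,"dz": 0.15,"wx": 0,"wy": 0,"wz": 0},{"dx": 0,"dy": 0,"dz": 0.17,"wx": 0,"wy": 0,"wz": 0}])

```text
clock: 19.5
tool_pos: [0.4806, -0.1022, 0.4249]
eef_rot: [-0.089, -0.701, 0.702, 0.088]
contact_force: [0.1, 0.1, 0.8]
opening: 0.549
```

```bash
python3 - <<'E'
from go import *
plan([.5575,.1994,.115],-.248,1)
t=r.snapshot("top")[:,:,::-1];s=r.snapshot("scene")[:,:,::-1]
cv2.imwrite("pics/t5.png",t);cv2.imwrite("pics/s5.png",s)
out=[]
for im0,(x0,y0) in ((t,(165,145)),(s,(295,130))):
    out.append(cv2.resize(im0[y0:y0+100,x0:x0+100],(400,400),interpolation=cv2.INTER_CUBIC))
cv2.imwrite("pics/p5.png",np.hstack(out))
imgs={"top":cv2.cvtColor(t,cv2.COLOR_BGR2GRAY),"scene":cv2.cvtColor(s,cv2.COLOR_BGR2GRAY)}
p0=[.5575,.2009,.0545,-.248]
g=lambda cams:[(c,*segpts(ST[i],ST[j])) for c in cams for i,j in [(0,1),(1,2),(2,3),(4,5)]]
for cams,f in((["top"],[0,1,3]),(["scene"],[0,1,3]),(["top","scene"],[0,1,2,3])): print(cams,fit_edges(g(cams),imgs,p0,f,w=2,minc=8))
E
```

```text
clk 19.5 grasp pt [ 0.4808 -0.1024  0.2779] F [0.1 0.1 0.8] open 0.549
d [ 0.0006  0.1626 -0.3114] w [-0.0012 -0.0035 -0.0017]
['top'] (array([ 0.55603726,  0.20074332,  0.0545    , -0.24555708]), np.float64(0.5829867994310532), np.float64(0.24131146413522497), 35)
['scene'] (array([ 0.55875761,  0.19865853,  0.0545    , -0.25419318]), np.float64(0.17346556515399064), np.float64(0.14202658789260353), 48)
['top', 'scene'] (array([ 0.55716064,  0.20101091,  0.05196497, -0.24918141]), np.float64(0.36586194493572305), np.float64(0.21786714578293082), 84)
```

View pics/p5.png

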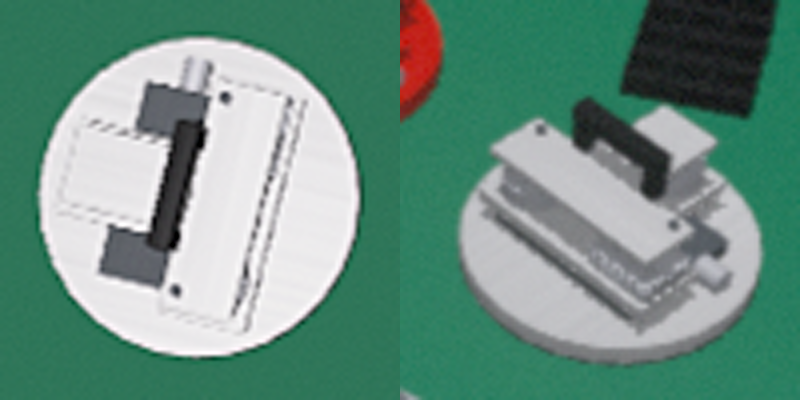

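```bash
python3 - <<'E'
import h
from h import *
L=lambda a,b:{"top":cv2.cvtColor(cv2.imread(a),cv2.COLOR_BGR2GRAY),"scene":cv2.cvtColor(cv2.imread(b),cv2.COLOR_BGR2GRAY)}
A=L("pics/top0.png","pics/scene0.png");B=L("pics/t5.png","pics/s5.png")
C=circ(-.05,-.028,.022,.0035);D=circ(0,.056,.025,0)
print("seats z",fit_edges([(c,*x) for c in("top","scene") for x in(C,D)]+[(c,*segpts(BL[i],BL[(i+1)%4])) for c in("top","scene") for i in range(4)],A,[.5575,.199,.0545,-.248],[0,1,2,3],minc=5,w=2))
# tilt fit: pose with roll/pitch in own frame
def pose6(p,X):
    X=np.asarray(X,float).copy(); X[:,2]+= p[4]*X[:,1]-p[5]*X[:,0]  # p4 about x, p5 about y
    c,s=np.cos(p[3]),np.sin(p[3]); return np.c_[c*X[:,0]-s*X[:,1],s*X[:,0]+c*X[:,1],X[:,2]]+p[:3]
h.pose=pose6
g=lambda cams:[(c,*segpts(ST[i],ST[j])) for c in cams for i,j in [(0,1),(1,2),(2,3),(4,5)]]+[("scene",*segpts(ST[0],ST[0]*.75+ST[3]*.25)) ]
gs=lambda cams:g(cams)
for nm,I,p0 in(("pad",A,[.5806,-.2140,.008,.172,0,0]),("now",B,[.5575,.2005,.0525,-.248,0,0])):
    print(nm,"scene-tilt",[np.round(x,4) for x in fit_edges(g(["scene"]),I,p0,[0,1,3,4,5],w=2,minc=8)])
    print(nm,"both",[np.round(x,4) for x in fit_edges(g(["top","scene"]),I,p0,[0,1,2,3,4,5],w=2,minc=8)])
E
```

```text
seats z (array([ 0.55751056,  0.19880881,  0.05474542, -0.24859185]), np.float64(0.5154993532217561), np.float64(0.33030693590906046), 227)
pad scene-tilt [array([ 0.5801, -0.2139,  0.008 ,  0.1959,  0.0256,  0.0179]), np.float64(0.1218), np.float64(0.0887), np.int64(60)]
pad both [array([ 0.5802, -0.2139,  0.0083,  0.1855,  0.0206,  0.0065]), np.float64(0.2185), np.float64(0.1415), np.int64(108)]
now scene-tilt [array([ 0.5572,  0.2008,  0.0525, -0.2402,  0.0131,  0.0122]), np.float64(0.2252), np.float64(0.0991), np.int64(60)]
now both [array([ 0.5569,  0.2014,  0.0519, -0.2433,  0.0169,  0.0128]), np.float64(0.3444), np.float64(0.1452), np.int64(95)]
```

View pics/t5.png

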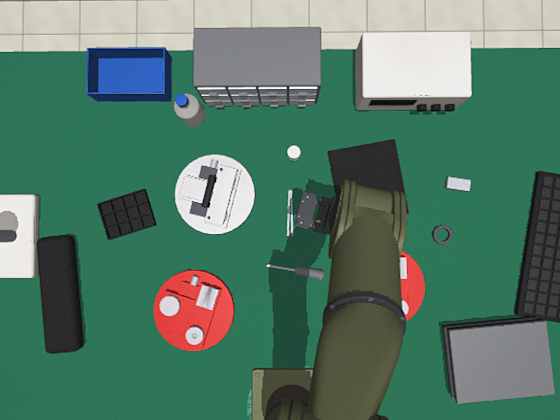

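The stage top sits on the white base at top (208,193), all bystanders are at their starting pixels, and the gripper is well clear at (315,212). Handing in.

```bash
python3 - <<'E'
from plant import r
print(r.get_state()["qd"].round(3),r.get_state()["contact_force"].round(1)); print(r.finish_job())
E
```

```text
[-0.056  0.011 -0.056 -0.011 -0.021 -0.002 -0.033] [ 0.3  0.3 -0.2]
the job is handed in; nothing more can be done
None
```

I moved the stage top from the pad to the white base, released it there, and handed the job in at about 20 s of the 72 s. No verdict is reported, so I can't confirm that it passed.

**Placing:** I gripped the handle, carried the stage top over and lowered it in small steps. It first touched about 1.5 mm off-centre in y, so I followed the side force in +y and it slid down the slope. It then came to a firm stop and resisted a small sideways push. The highest contact force I read was about 10 N, against the 25 N limit. Forces were read only at the end of each move.

**Checks that agreed:**
- **Level:** fitting both cameras together, the tilt changed by only about 0.002 rad between the pad and the base.
- **Bystanders:** in the last top picture I saw none displaced from its starting place.
- **Arm:** the gripper is well clear of everything.

**Checks that disagreed:**
- **Tilt from the scene camera alone:** this gave a change of about 0.015 rad, right at the limit. I treated it as less reliable than the two-camera fit.
- **Height:** the cameras put the stage top at 52 mm, below the 54.5 mm it can physically reach. I take this as a bias in the edge fit, so seated height rests on the firm stop I felt.
- **Position:** the final y is about 2 mm from where I first saw the seats. I trusted the feel of the slope over the picture.

I did not do a separate rocking test.

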